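Replace the worn bearing on a stub axle

TASK

The rusty worn bearing at the bottom of the upright stub axle has to be replaced: take the black collar and then the brass spacer off above it, lay each in the grey parts tray, and put the worn bearing in the red scrap bin. Then slide the new blue-sealed bearing fully down onto the axle's shoulder and put the spacer and, last, the collar back on over it. Leave the larger black-sealed bearing where it is.

Things in the scene. Friction and masses are not known exactly. Their poses are not given: they have to be found in the camera images.
- axle: Upright stub axle, board fixed to the bench. Origin: centre of the board's underside, on the axle's axis. Board 120 x 120 x 28 mm; grey flange 90 x 90 mm, top at z 36 mm, bolt heads to 42; shoulder, 32 mm diameter, to z 50, the seat of the lowest ring; shaft, 21 mm diameter, to z 95; taper to 10 mm at the tip, z 106. Rings have 2.5 mm play and centre on the taper. Axle, tray and bin swap places.
- collar: Matt black steel shaft collar, a plain ring, uppermost on the axle at the start (underside 81 mm above the bench): 34 mm outside diameter, 26 mm bore, 12 mm high, about 50 g. Origin: centre of its underside; z is its axis.
- spacer: Brass spacer, a plain ring, in the middle of the stack (underside 65 mm above the bench): 44 mm outside diameter, 26 mm bore, 16 mm high, about 100 g. Origin: centre of its underside; z is its axis.
- worn_bearing: Worn ball bearing, rusty brown with a dark brown seal, lowest on the axle, on its shoulder (underside 50 mm above the bench): 56 mm outside diameter, 26 mm bore, 15 mm high, about 120 g; open space below its rim. Origin: centre of its underside; z is its axis.
- new_bearing: New ball bearing, bright steel with blue seals, lying flat on the bench: 56 mm outside diameter, 26 mm bore, 15 mm high, about 120 g. Origin: centre of its underside; z is its axis.
- big_bearing: Another bearing, for a different axle: bright steel with black seals, lying flat on the bench near the new one (the two swap places): 68 mm outside diameter, 34 mm bore, 18 mm high. To be left alone. Origin: centre of its underside.
- parts_tray: Shallow grey metal parts tray with a dark grey liner, fixed to the bench: 130 mm along its x, 180 mm along its y, rim 19 mm high; walls 4 mm, inner floor 122 x 172 mm at 4 mm above the bench. Origin: centre of its underside. Collar and spacer may lie anywhere in it, side by side along its y, with room for the fingers.
- scrap_bin: Red plastic bin, open on top, fixed to the bench: 120 mm along its x, 140 mm along its y, rim 49 mm high, walls 3 mm, inner floor 114 x 134 mm at 3 mm above the bench. Origin: centre of its underside.
There are look-alikes about, which are no part of the job. Several things have the shape of the worn_bearing; the one meant has the colours described above.

How it is judged:
By the outcome, as a careful person would: the job done as asked, in the order asked, and still so for the second after the job is handed in, with the robot touching nothing.
It also fails if it takes over 141 s, if anything falls off the work surface, if the arm or the gripper's body presses on something with over 40 N, if the wrist force passes 120 N, or if a joint passes its speed limit or range.

ROBOT

A 6-joint arm with a two-finger parallel gripper is mounted at the origin on a cart in front of the work surface, level with it; the furniture and walls round the work are solid. World frame = base frame: x ahead of the robot, y to its left, z up, the work surface at z = 0. Lengths are in mm, angles in rad, forces in N, time in s.
With the tool pointing down it reaches from about 350 to 875 mm from the base axis. Payload 15.5 kg.
Tool frame: the origin (TCP) lies midway between the tips of the shut fingers; the grasp point (between the pads) lies 19 mm behind it; z points along the fingers, y is the line along which they close (so a half turn about z gives the same grasp; the last joint's range is limited). The gripper opens to 85 mm and grips with 20 to 120 N. Pads are 22 mm wide; open, the fingers measure 114 mm over their backs; the gripper's body (76 mm by 85 mm) begins 54 mm behind the grasp point. The pads swing forward as they close: fully open they stand 13 mm farther back than shut.
Start: joints at [1.222, 0.494, 1.345, -0, 1.302, -0.096], TCP at [156.317, 605.137, 191.977] pointing down, gripper open.
Joint ranges: [-2.91, 2.91], [-0.82, 2.16], [0.22, 2.67], [-1.22, 4.37], [0.12, 2.79], [-3.08, 3.08]. Speed limits (rad/s): [1.89, 1.89, 2.57, 3.01, 3.01, 3.01].

INTERFACE

Orientations are given as a rotation vector (axis times angle).
In Python, from station import bot gives the robot as it stands.
- The arm moves only by the tool apply_moves, never from a script. Its argument "deltas" is a list of rows, each a list of 7 numbers: the shift along the tool's x, y, z in mm, then the turn, a rotation vector about the tool's x, y, z in degrees, then the closure, from -1 (fully open) to 1 (shut). A call has 1 to 12 rows; each row is the pose to reach, as a shift and turn from the pose commanded when the call began, along the tool's axes at that moment; what a row does not reach only later rows make up. A row lasts 1/12 s, in which the tool goes at most 41.7 mm and 7.16 degrees, less where a joint would pass 70% of its speed; a pose out of reach is approached as far as the arm can. A call with a gripper value outside its range is refused whole. The fingers move at their own pace and stop on an object; "squeeze" is the grip in N (left out, the last holds). Time passes only in rows, so rows that repeat a pose let the fingers close. It gives the time, the measured TCP pose, the force, the opening and the grip force at its end, in the units of the state.
- bot.get_state(): the state, without advancing time (a new reading comes with each control period).
- bot.get_image(name): name is "side" or "top" or "wrist"; returns the picture (384x512x3 uint8, red, green, blue); there is no depth.
- bot.calibration(name): a dict with "K" (3x3 intrinsics, pixels), "camera_from_world" (4x4, takes a point from world to camera coordinates); the wrist camera has in their place "hand_eye" (4x4, takes a point from camera to tool coordinates, whose origin is the TCP and whose axes are the flange's). Camera axes: x right, y down, z forward; pixel columns grow to the right and rows downward; lengths in mm; the calibration is good to about 2 mm. The wrist camera is an equidistant fisheye: a pixel r from the principal point sees the ray r / f radians off the axis. A picture is of the moment at which its call begins: read the wrist's pose just before it. calibration takes no time and is no camera call.
- bot.close_job(): hands the job in; it is judged then, once.
Trained networks look in the newest picture that a camera, given by its name, has taken for a name from the list of things; names that differ only in an ending like _2 or _b are one class to them, and where a whole thing is asked for, a point or a joint stands for the part that bears it (a point fixed in the world has none). Each returns a list of dicts, best first, with "confidence" (0 to 1); they miss things now and then, are a little off and sometimes report something else, mostly with a low value. They report only what shows in the picture. A call takes as long as a camera call. They do not tell look-alikes from the thing itself.
- bot.find_in(thing, camera): "extent" ([left, top, width, height] in pixels, round what is visible of it).
The state is a dict: "clock": time; "joints": joint angles; "joint_velocities": joint speeds; "joint_efforts": joint torques, N m; "tcp_pos": TCP position; "eef_rot": TCP orientation; "force": force on the tool from outside, world axes, zero at the start; "ft_torque": the same for the moment, N m; "finger_gap": finger opening in mm; "grasp_force": force on a finger pad.
Only numpy, scipy, OpenCV 4.12 (cv2) and the standard library are available. Lean on these libraries where they do the work, as an engineer would, in place of code of your own. Each camera call takes 0.05 s, during which the arm holds its last target. There are 200 camera calls.

## Working session

There is one attempt and no reset: what is moved stays moved. The work goes in short steps, Python scripts to look and compute and a tool call to move; the robot and the scene stay as the last step left them, time stands still between calls to the robot, and variables do not carry over. Pictures are saved under pics/ and viewed, at most 14 in all, crops included, and the job is handed in when it is done.

Besides the shell and the picture viewer there is one more tool, called as a command line: name --pt "numbers of a row" for each row, then --argument value for the rest. apply_moves: Moves the arm, as the interface text tells. Its arguments: {"type":"object","properties":{"deltas":{"type":"array","items":{"type":"array","items":{"type":"number"}}},"squeeze":{"type":"number"}},"required":["deltas"]}

```bash
ls; mkdir -p pics; cat > h.py <<'E'
import numpy as np, cv2
from scipy.spatial.transform import Rotation as R
from station import bot
def shot(n,f=None):
    im=bot.get_image(n)
    if f: cv2.imwrite('pics/'+f,im[:,:,::-1])
    return im
def onplane(n,uv,z):
    c=bot.calibration(n);K=np.array(c['K']);T=np.linalg.inv(np.array(c['camera_from_world']))
    d=T[:3,:3]@np.linalg.inv(K)@[uv[0],uv[1],1];o=T[:3,3]
    return o+d*(z-o[2])/d[2]
def proj(n,P):
    c=bot.calibration(n);p=np.array(c['camera_from_world'])@np.append(P,1);q=np.array(c['K'])@p[:3]
    return q[:2]/q[2]
E
python3 - <<'E'
from h import *
s=bot.get_state();print(s)
a=shot('top','t0.png');b=shot('side','s0.png')
for n in ['top','side']:
    c=bot.calibration(n);T=np.linalg.inv(np.array(c['camera_from_world']));print(n,T.round(2).tolist(),np.array(c['K']).round(1).tolist())
c=bot.calibration('wrist');print({k:np.round(v,3).tolist() if not isinstance(v,str) else v for k,v in c.items()})
for n in ['top','side']:
  for t in ['axle','collar','spacer','worn_bearing','new_bearing','big_bearing','parts_tray','scrap_bin']:
    print(n,t,[(np.round(d['extent']).tolist(),round(d['confidence'],2)) for d in bot.find_in(t,n)])
E
```

```text
pics
{'clock': 0.0, 'joints': array([ 1.22250073e+00,  4.94169915e-01,  1.34613226e+00,  9.93465897e-06,
        1.30247375e+00, -9.54763551e-02]), 'joint_velocities': array([3.76292678e-04, 5.89353875e-05, 1.29237070e-03, 6.44126246e-04,
       2.01518340e-03, 4.71334188e-04]), 'joint_efforts': array([ 2.65758150e-03, -8.82170820e+01, -3.83867347e+01,  1.32757165e-07,
        9.87985230e-03, -7.22902587e-05]), 'tcp_pos': array([156.17697446, 604.762132  , 191.40813868]), 'eef_rot': array([-3.96040770e-01, -3.11625706e+00,  1.80963996e-03]), 'force': array([-0.15922177, -0.17263554,  0.67632692]), 'ft_torque': array([ 0.03856156, -0.00939814,  0.01434849]), 'grasp_force': 0.0, 'finger_gap': 85.22012044387864}
top [[-0.01, -1.0, 0.02, 514.83], [-1.0, 0.01, 0.02, -37.71], [-0.02, -0.02, -1.0, 957.39], [0.0, 0.0, 0.0, 1.0]] [[369.6, 0.0, 255.4], [0.0, 369.6, 193.8], [0.0, 0.0, 1.0]]
side [[-0.96, -0.14, 0.25, 345.2], [-0.29, 0.52, -0.8, 638.32], [-0.02, -0.84, -0.54, 540.91], [0.0, 0.0, 0.0, 1.0]] [[383.8, 0.0, 257.4], [0.0, 383.8, 193.6], [0.0, 0.0, 1.0]]
{'K': [[297.319, 0.0, 254.084]
[... 332 characters left out ...]
43)]
top new_bearing [([281.0, 226.0, 19.0, 20.0], 0.78)]
top big_bearing [([214.0, 218.0, 26.0, 30.0], 0.63)]
top parts_tray [([311.0, 163.0, 79.0, 55.0], 0.78)]
top scrap_bin [([120.0, 183.0, 66.0, 48.0], 0.68)]
side axle [([217.0, 186.0, 71.0, 60.0], 0.91)]
side collar [([247.0, 186.0, 14.0, 15.0], 0.45)]
side spacer [([242.0, 194.0, 21.0, 11.0], 0.57)]
side worn_bearing [([176.0, 241.0, 29.0, 20.0], 0.82), ([240.0, 198.0, 24.0, 18.0], 0.63)]
side new_bearing [([311.0, 204.0, 24.0, 23.0], 0.84)]
side big_bearing [([289.0, 242.0, 36.0, 32.0], 0.95)]
side parts_tray [([245.0, 189.0, 17.0, 12.0], 0.67), ([255.0, 155.0, 58.0, 39.0], 0.61)]
side scrap_bin [([188.0, 271.0, 102.0, 102.0], 0.63)]
```

View pics/t0.png

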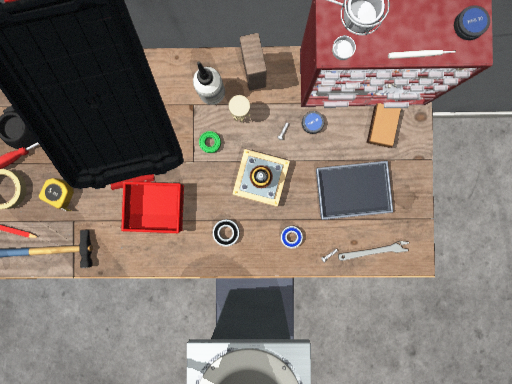

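View pics/s0.png

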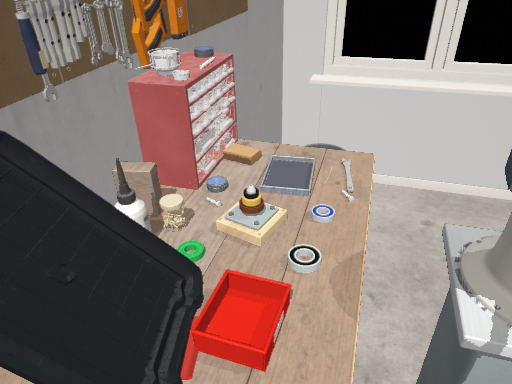

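```bash
cat > a.py <<'E'
from h import *
t=cv2.imread('pics/t0.png');s=cv2.imread('pics/s0.png')
cr=lambda im,x,y,w,h,k:cv2.resize(im[y:y+h,x:x+w],None,fx=k,fy=k,interpolation=cv2.INTER_CUBIC)
cv2.imwrite('pics/c0.png',np.hstack([cr(t,190,120,130,130,3),cr(s,170,170,130,130,3)]))
def fit(n,ext,z):
    l,tp,w,h=ext;return onplane(n,(l+w/2,tp+h/2),z).round(1)
print('new',fit('top',[281,226,19,20],7),fit('side',[311,204,24,23],7))
print('big',fit('top',[214,218,26,30],9),fit('side',[289,242,36,32],9))
print('tray',fit('top',[311,163,79,55],10),'bin',fit('top',[120,183,66,48],30))
print('axleboard',fit('top',[235,146,52,58],28))
hsv=cv2.cvtColor(t,cv2.COLOR_BGR2HSV)
def mask(lo,hi,roi,z,n):
    x,y,w,h=roi;m=np.zeros(t.shape[:2],np.uint8);m[y:y+h,x:x+w]=cv2.inRange(hsv,lo,hi)[y:y+h,x:x+w]
    p=np.argwhere(m)[:,::-1].astype(np.float32)
    rc=cv2.minAreaRect(p);P=np.array([onplane('top',q,z)[:2] for q in cv2.boxPoints(rc)])
    print(n,len(p),'centre',P.mean(0).round(1),'sides',np.linalg.norm(P-np.roll(P,1,0),axis=1).round(),'ang',[round(float(np.degrees(np.arctan2(*(P[i]-P[i-1])[::-1]))),1) for i in (1,2)])
mask((0,180,90),(8,255,255),(117,179,75,60),49,'bin')
mask((105,200,90),(130,255,255),(275,220,34,34),15,'blue')
mask((100,30,20),(130,160,90),(312,158,84,66),6,'tray')
mask((10,40,170),(30,140,255),(230,146,62,62),28,'board')
E
python3 a.py
```

```text
new [ 424.7 -110.4    7. ] [ 420.4 -105.1    7. ]
big [433.7  52.3   9. ] [429.3  52.1   9. ]
tray [ 539.8 -264.4   10. ] bin [502.2 236.6  30. ]
axleboard [580.4 -36.3  28. ]
bin 2758 centre [506.3 238.5] sides [131. 164. 131. 164.] ang [-90.6, 179.7]
blue 81 centre [ 424.2 -111.1] sides [43. 41. 43. 41.] ang [-90.4, 179.4]
tray 464 centre [ 540.9 -274.5] sides [119. 172. 118. 171.] ang [-84.7, -175.1]
board 1678 centre [576.8 -34.9] sides [153. 154. 154. 153.] ang [-0.4, -90.6]
```

View pics/c0.png

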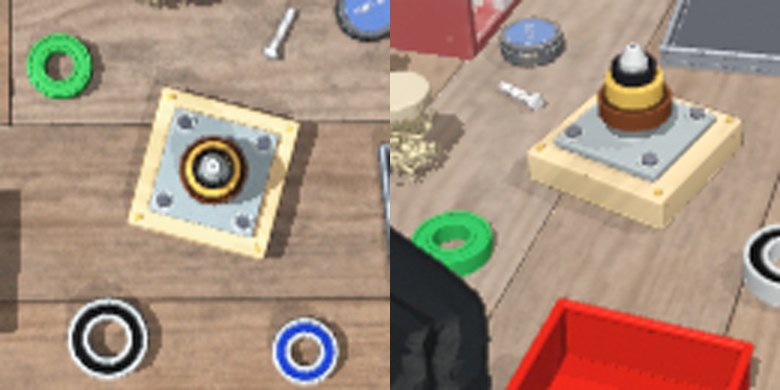

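```bash
python3 - <<'E'
from h import *
print(onplane('top',(260.8,176.3),60), onplane('top',(260.6,175),106))
# side: tip & bearing
print(onplane('side',(170+632/3-390/3,170+43/3),106),onplane('side',(170+635/3-130,170+107/3),57))
c=onplane('top',(260.8,176.3),60)
for z in(106,65,50): print(z,proj('top',[*c[:2],z]),proj('side',[*c[:2],z]))
for q in [(317,168),(389,161),(393,213),(323,219)]: print('tray',onplane('top',q,19))
for q in [(122,181),(182,181),(182,231),(122,231)]: print('bin',onplane('top',q,49))
print(R.from_rotvec(bot.get_state()['eef_rot']).as_matrix().round(3))
E
```

```text
[575.01110517 -35.81598776  60.        ] [574.93198949 -35.47861556 106.        ]
[575.89693114 -42.23074106 106.        ] [571.94516037 -31.87964713  57.        ]
106 [260.74600177 174.96429713] [250.16311225 185.86882079]
65 [260.79439992 176.16147614] [250.77418564 201.54405162]
50 [260.81101526 176.57247403] [250.98994473 207.07869524]
tray [ 597.4383437  -178.41439451   19.        ]
tray [ 613.31715862 -360.15543343   19.        ]
tray [ 481.88549123 -368.11567222   19.        ]
tray [ 468.14545282 -192.0066561    19.        ]
bin [567.45928642 307.90124533  49.        ]
bin [566.03466842 158.82211724  49.        ]
bin [442.81673458 159.3994432   49.        ]
bin [443.88831919 308.08094733  49.        ]
[[-0.968  0.25   0.   ]
 [ 0.25   0.968  0.   ]
 [-0.     0.    -1.   ]]
```

apply_moves --pt "-369 -374 -28 0 0 0 -1" --pt "-369 -374 -28 0 0 0 -1" --pt "-369 -374 -28 0 0 0 -1" --pt "-369 -374 -28 0 0 0 -1" --pt "-369 -374 -28 0 0 0 -1" --pt "-369 -374 -28 0 0 0 -1" --pt "-369 -374 -28 0 0 0 -1" --pt "-369 -374 -28 0 0 0 -1" --pt "-369 -374 -28 0 0 0 -1" --pt "-369 -374 -28 0 0 0 -1" --pt "-369 -374 -28 0 0 0 -1" --pt "-369 -374 -28 0 0 0 -1"

```text
clock: 1.9
tcp_pos: [407.6, 171.4, 219.0]
eef_rot: [0.396, 3.116, 0.001]
force: [1.9, 0.0, 0.6]
finger_gap: 85.3
grasp_force: 0.0
```

apply_moves --pt "-213 -159 0 0 0 0 -1" --pt "-213 -159 0 0 0 0 -1" --pt "-213 -159 0 0 0 0 -1" --pt "-213 -159 0 0 0 0 -1" --pt "-213 -159 0 0 0 0 -1" --pt "-213 -159 0 0 0 0 -1" --pt "-213 -159 0 0 0 0 -1" --pt "-213 -159 0 0 0 0 -1" --pt "-213 -159 0 0 0 0 -1"

```text
clock: 2.65
tcp_pos: [573.6, -34.6, 218.2]
eef_rot: [-0.398, -3.116, -0.0]
force: [-1.1, 0.8, -1.3]
finger_gap: 85.6
grasp_force: 0.0
```

```bash
cat >> h.py <<'E'
def wproj(P,s):
    c=bot.calibration('wrist');K=np.array(c['K']);H=np.linalg.inv(np.array(c['hand_eye']))
    Rm=R.from_rotvec(s['eef_rot']).as_matrix();p=Rm.T@(np.atleast_2d(P)-s['tcp_pos']).T
    p=(H[:3,:3]@p).T+H[:3,3];r=np.hypot(p[:,0],p[:,1]);th=np.arctan2(r,p[:,2])
    return np.stack([K[0,2]+K[0,0]*th*p[:,0]/r,K[1,2]+K[1,1]*th*p[:,1]/r],1)
def ring(c,z,rad): 
    a=np.linspace(0,2*np.pi,73);return np.stack([c[0]+rad*np.cos(a),c[1]+rad*np.sin(a),0*a+z],1)
def togo(s,P):
    print('pos',s['tcp_pos'].round(1),'tool delta',(R.from_rotvec(s['eef_rot']).as_matrix().T@(np.array(P)-s['tcp_pos'])).round(1))
def overlay(f,rings,k=2,roi=None):
    s=bot.get_state();im=shot('wrist')[:,:,::-1].copy();cv2.imwrite('pics/raw_'+f,im)
    im=cv2.resize(im,None,fx=k,fy=k,interpolation=cv2.INTER_CUBIC)
    for c,z,rad,col in rings: cv2.polylines(im,[np.round((wproj(ring(c,z,rad),s)+.5)*k).astype(int)],True,col,1)
    if roi: x,y,w,h=[int(v*k) for v in roi];im=im[y:y+h,x:x+w]
    cv2.imwrite('pics/'+f,im);return s
E
python3 - <<'E'
from h import *
c=(575,-36)
s=overlay('w1.png',[(c,93,17,(255,0,255)),(c,81,22,(0,255,0)),(c,65,28,(255,0,0)),(c,106,5,(0,0,255))],1.5)
print(s['tcp_pos'],wproj([[*c,106],[*c,50]],s))
E
```

```text
[573.57389579 -34.63394968 218.23421528] [[252.96096022 183.10031456]
 [253.15224199 170.38975194]]
```

View pics/w1.png

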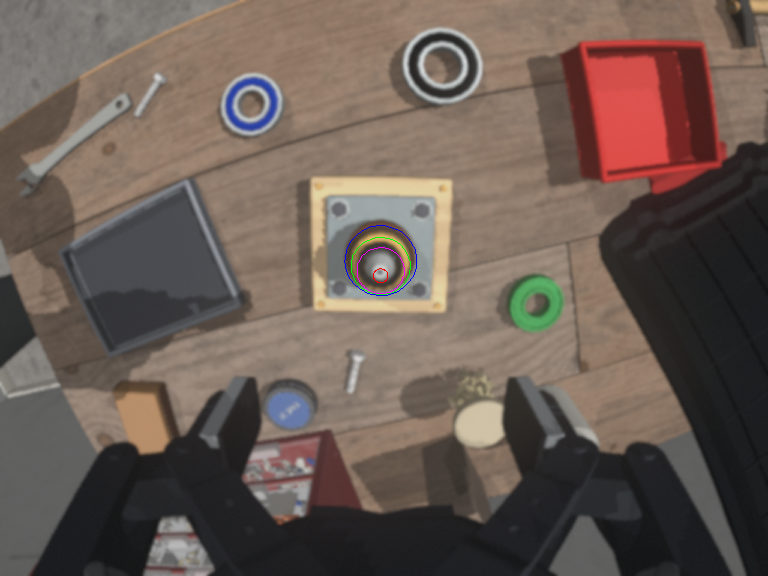

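```bash
python3 - <<'E'
from h import *
im=cv2.imread('pics/raw_w1.png')[130:215,205:305]
k=6;big=cv2.resize(im,None,fx=k,fy=k,interpolation=cv2.INTER_CUBIC)
s=bot.get_state();c=(575,-36)
for z,r,col in[(93,17,(255,0,255)),(65,28,(255,0,0)),(36,0.5,(0,0,255)),(106,5,(0,255,0))]:
    cv2.polylines(big,[np.round((wproj(ring(c,z,r),s)+.5-[205,130])*k).astype(int)],True,col,1)
cv2.imwrite('pics/c1.png',big)
E
```

```text
(no output)
```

View pics/c1.png

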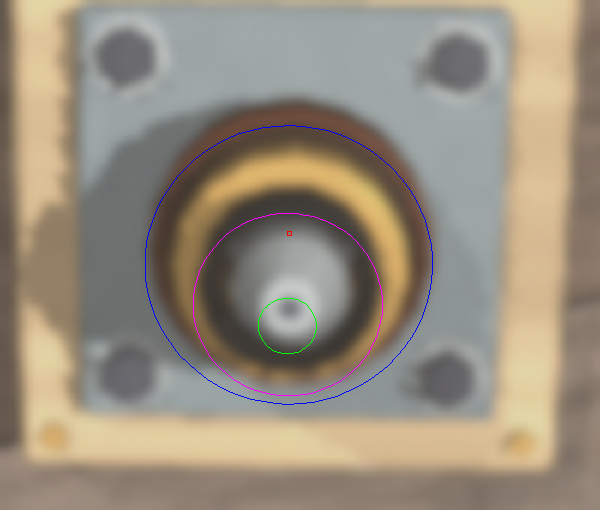

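apply_moves --pt "0 -1 40 0 0 0 -0.3" --pt "0 -1 80 0 0 0 -0.2" --pt "0 -1 116 0 0 0 -0.1" --pt "0 -1 130 0 0 0 0" --pt "0 -1 136 0 0 0 0" --pt "0 -1 136 0 0 0 0" --pt "0 -1 136 0 0 0 1" --pt "0 -1 136 0 0 0 1" --pt "0 -1 136 0 0 0 1" --pt "0 -1 136 0 0 0 1" --pt "0 -1 136 0 0 0 1" --pt "0 -1 136 0 0 0 1" --squeeze 40

```text
clock: 3.7
tcp_pos: [573.3, -34.9, 83.0]
eef_rot: [0.396, 3.116, -0.0]
force: [-0.4, -0.0, 0.2]
finger_gap: -0.3
grasp_force: 0.0
```

```bash
python3 - <<'E'
from h import *
print(bot.get_state()['finger_gap'])
a=shot('wrist','w2.png');b=shot('side');t=shot('top')
cr=lambda im,x,y,w,h,k:cv2.resize(im[y:y+h,x:x+w],None,fx=k,fy=k,interpolation=cv2.INTER_CUBIC)
cv2.imwrite('pics/c2.png',np.hstack([cr(a,150,90,200,200,2),cr(b,200,150,100,100,4)])[:,:,::-1])
E
```

```text
-0.2799878796162173
```

View pics/c2.png

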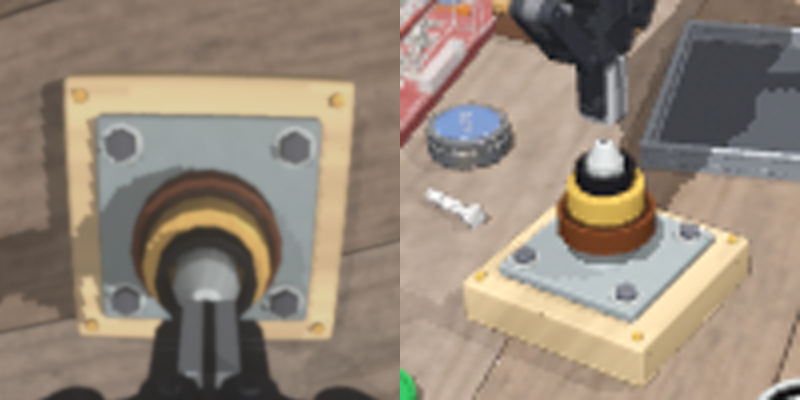

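apply_moves --pt "0 0 0 0 0 0 -0.4" --pt "0 0 0 0 0 0 -0.4" --pt "0 0 0 0 0 0 -0.4" --pt "0 0 0 0 0 0 -0.4" --pt "0 0 10 0 0 0 -0.4" --pt "0 0 20 0 0 0 -0.4" --pt "0 0 27 0 0 0 -0.4" --pt "0 0 27 0 0 0 -0.4"

```text
clock: 4.52
tcp_pos: [571.9, -34.7, 53.4]
eef_rot: [-0.396, -3.113, -0.0]
force: [0.0, 0.1, 0.3]
finger_gap: 59.7
grasp_force: 0.0
```

```bash
python3 - <<'E'
from h import *
print(bot.get_state())
a=shot('wrist','w3.png');b=shot('side')
cr=lambda im,x,y,w,h,k:cv2.resize(im[y:y+h,x:x+w],None,fx=k,fy=k,interpolation=cv2.INTER_CUBIC)
cv2.imwrite('pics/c3.png',np.hstack([cr(a,150,120,200,200,2),cr(b,200,130,100,100,4)])[:,:,::-1])
E
```

```text
{'clock': 4.5167, 'joints': array([-1.64819830e-01,  5.91612322e-01,  1.61840780e+00,  3.96379268e-06,
        9.34751468e-01, -1.48273551e+00]), 'joint_velocities': array([-0.00169251, -0.02326711, -0.01933331, -0.00094861,  0.03376699,
        0.00173794]), 'joint_efforts': array([ 1.65807822e-02, -8.60788178e+01, -2.75335979e+01,  4.46325255e-03,
       -7.31977858e-01, -2.52695529e-06]), 'tcp_pos': array([571.86925096, -34.69826039,  53.4270484 ]), 'eef_rot': array([-3.95769531e-01, -3.11336194e+00, -1.96400115e-04]), 'force': array([0.03022656, 0.1427957 , 0.25513199]), 'ft_torque': array([-0.06777589,  0.02904942, -0.00997628]), 'grasp_force': 0.0, 'finger_gap': 59.67887120677968}
```

View pics/c3.png

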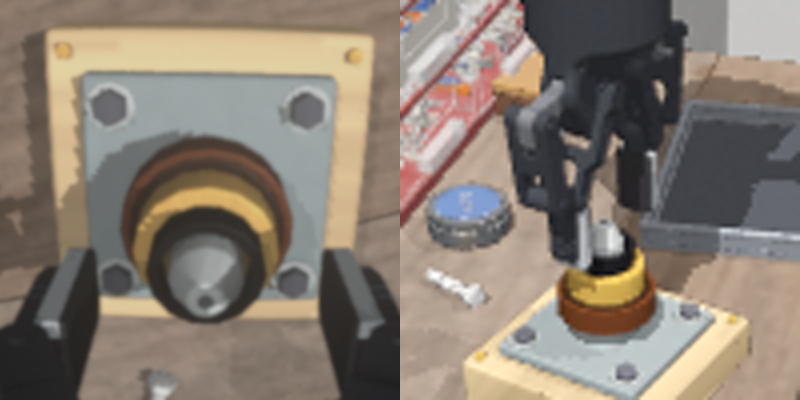

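```bash
python3 - <<'E'
from h import *
for sg in (1,-1):
  for z in (60,75,90,105):
    print(sg,z,[((proj('side',[572+sg*.25*d,-34.7+sg*.968*d,z])-[200,130])*4+[400,0]).round() for d in (30,37)], ((wproj([[572+sg*.25*30,-34.7+sg*.968*30,z]],bot.get_state())-[150,120])*2).round())
E
```

```text
1 60 [array([579., 322.]), array([572., 329.])] [[298. 217.]]
1 75 [array([578., 300.]), array([571., 306.])] [[304. 237.]]
1 90 [array([577., 276.]), array([569., 283.])] [[312. 260.]]
1 105 [array([575., 253.]), array([568., 259.])] [[320. 287.]]
-1 60 [array([636., 270.]), array([642., 264.])] [[117. 217.]]
-1 75 [array([635., 248.]), array([641., 242.])] [[110. 237.]]
-1 90 [array([634., 225.]), array([641., 219.])] [[102. 260.]]
-1 105 [array([634., 202.]), array([640., 197.])] [[ 93. 287.]]
```

apply_moves --pt "0 0 7 0 0 0 -0.4" --pt "0 0 7 0 0 0 1" --pt "0 0 7 0 0 0 1" --pt "0 0 7 0 0 0 1" --pt "0 0 7 0 0 0 1" --pt "0 0 7 0 0 0 1" --pt "0 0 7 0 0 0 1" --squeeze 40

```text
clock: 5.2
tcp_pos: [573.3, -34.9, 48.8]
eef_rot: [0.396, 3.116, 0.0]
force: [-0.1, 0.8, 2.9]
finger_gap: 30.3
grasp_force: 39.8
```

```bash
python3 - <<'E'
from h import *
print(bot.get_state()['finger_gap'])
a=shot('wrist','w4.png');b=shot('side')
cr=lambda im,x,y,w,h,k:cv2.resize(im[y:y+h,x:x+w],None,fx=k,fy=k,interpolation=cv2.INTER_CUBIC)
cv2.imwrite('pics/c4.png',np.hstack([cr(a,180,160,140,140,3),cr(b,220,150,70,70,6)])[:,:,::-1])
E
```

```text
30.32316258165825
```

View pics/c4.png

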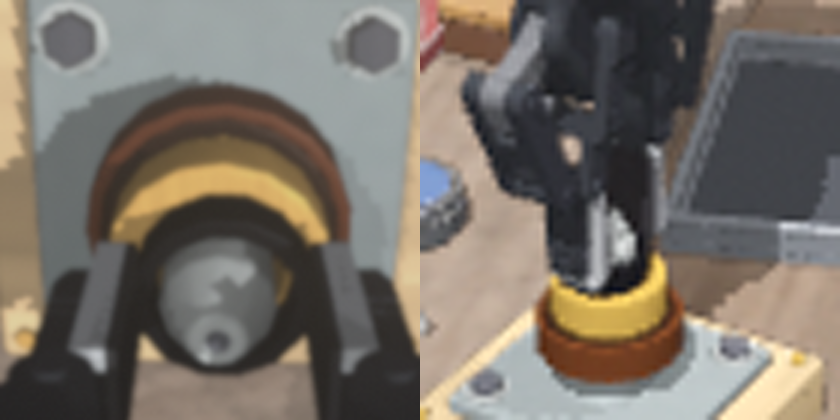

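apply_moves --pt "0 0 -10 0 0 0 1" --pt "0 0 -25 0 0 0 1" --pt "0 0 -45 0 0 0 1" --pt "0 0 -65 0 0 0 1" --pt "0 0 -75 0 0 0 1" --pt "0 0 -75 0 0 0 1"

```text
clock: 5.8
tcp_pos: [574.5, -35.1, 126.0]
eef_rot: [0.396, 3.113, -0.0]
force: [0.7, -0.1, -0.4]
finger_gap: 30.8
grasp_force: 39.7
```

```bash
python3 - <<'E'
from h import *
s=bot.get_state()
a=shot('wrist','w5.png');b=shot('side')
cr=lambda im,x,y,w,h,k:cv2.resize(im[y:y+h,x:x+w],None,fx=k,fy=k,interpolation=cv2.INTER_CUBIC)
cv2.imwrite('pics/c5.png',np.hstack([cr(a,180,150,140,140,3),cr(b,215,130,85,85,4.9412)])[:,:,::-1])
u=np.array([-.098,.995]);v=np.array([.995,.098]);c=np.array([540,-275])
print(s['finger_gap'],s['force']);togo(s,[*(c-15*v+36*u),s['tcp_pos'][2]])
for t in ['parts_tray']: print(bot.find_in(t,'wrist'))
E
```

```text
30.790005348332663 [ 0.67227904 -0.06356143 -0.39624212]
pos [574.5 -35.1 126. ] tool delta [-1.000e-01 -2.123e+02 -1.000e-01]
[{'extent': [0.0, 123.9, 147.0, 139.3], 'confidence': 0.78}]
```

View pics/c5.png

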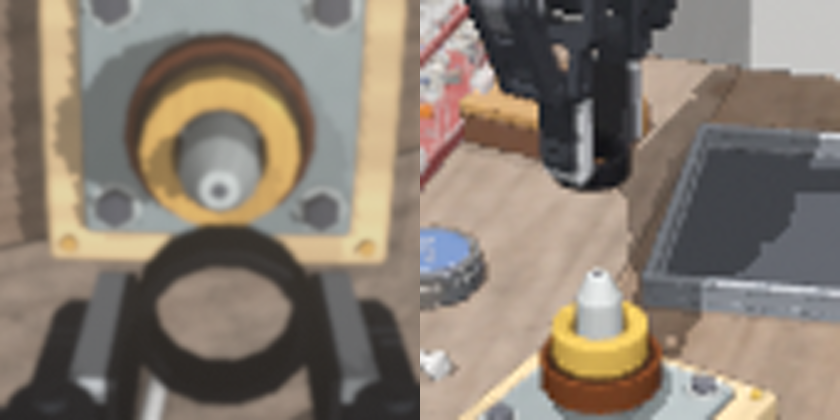

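apply_moves --pt "0 -40 0 0 0 0 1" --pt "0 -80 0 0 0 0 1" --pt "0 -120 0 0 0 0 1" --pt "0 -160 0 0 0 0 1" --pt "0 -195 15 0 0 0 1" --pt "0 -212 45 0 0 0 1" --pt "0 -212 80 0 0 0 1" --pt "0 -212 110 0 0 0 1" --pt "0 -212 130 0 0 0 1" --pt "0 -212 142 0 0 0 1" --pt "0 -212 149 0 0 0 1" --pt "0 -212 149 0 0 0 1"

```text
clock: 6.95
tcp_pos: [519.5, -239.7, -26.7]
eef_rot: [-0.396, -3.115, -0.001]
force: [-0.3, 1.1, -0.2]
finger_gap: 30.7
grasp_force: 39.8
```

apply_moves --pt "0 0 1.5 0 0 0 1" --pt "0 0 2 0 0 0 0.1" --pt "0 0 2 0 0 0 -0.05" --pt "0 0 2 0 0 0 -0.05" --pt "0 0 2 0 0 0 -0.05" --pt "0 0 -8 0 0 0 -0.1" --pt "0 0 -48 0 0 0 -0.2" --pt "0 0 -89 0 0 0 -0.25" --pt "0 0 -125 0 0 0 -0.25"

```text
clock: 7.7
tcp_pos: [520.0, -240.0, 102.5]
eef_rot: [0.396, 3.116, -0.0]
force: [0.8, -0.4, 0.2]
finger_gap: 53.3
grasp_force: 0.0
```

```bash
python3 - <<'E'
from h import *
s=overlay('w6.png',[((521.5,-240.7),16,17,(255,0,255)),((521.5,-240.7),4,17,(0,255,0))],2,(130,100,256,256))
print(s['tcp_pos'],s['force'])
im=cv2.imread('pics/raw_w6.png')
togo(s,[573.3,-34.9,s['tcp_pos'][2]])
E
```

```text
[ 520.01419438 -240.04700818  102.45709609] [ 0.8274611  -0.43679983  0.18967855]
pos [ 520.  -240.   102.5] tool delta [ -0.3 212.   -0. ]
```

View pics/w6.png

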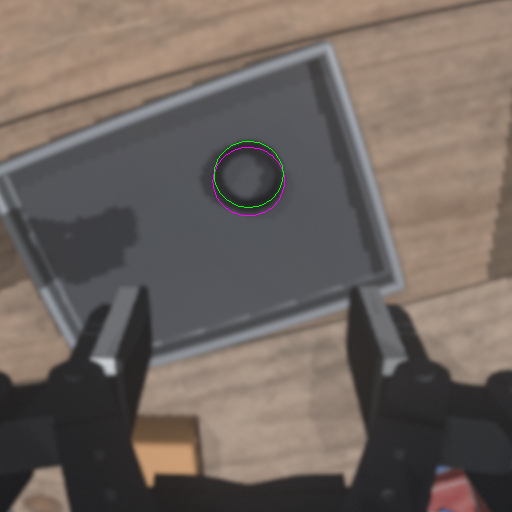

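apply_moves --pt "0 40 0 0 0 0 -0.4" --pt "0 80 0 0 0 0 -0.4" --pt "0 120 0 0 0 0 -0.4" --pt "0 160 0 0 0 0 -0.4" --pt "0 198 0 0 0 0 -0.4" --pt "0 212 5 0 0 0 -0.4" --pt "0 212 25 0 0 0 -0.4" --pt "0 212 50 0 0 0 -0.4" --pt "0 212 65 0 0 0 -0.4" --pt "0 212 70 0 0 0 -0.4" --pt "0 212 70 0 0 0 -0.4" --pt "0 212 70 0 0 0 0"

```text
clock: 8.75
tcp_pos: [573.5, -35.2, 30.4]
eef_rot: [0.396, 3.116, -0.0]
force: [-0.3, -0.9, -0.5]
finger_gap: 49.0
grasp_force: 0.0
```

apply_moves --pt "0 0 0 0 0 0 1" --pt "0 0 0 0 0 0 1" --pt "0 0 0 0 0 0 1" --pt "0 0 0 0 0 0 1" --pt "0 0 0 0 0 0 1" --squeeze 50

```text
clock: 9.17
tcp_pos: [573.9, -35.2, 31.1]
eef_rot: [0.396, 3.114, -0.0]
force: [-2.6, -0.7, 8.8]
finger_gap: 40.9
grasp_force: 50.6
```

apply_moves --pt "0 0 -15 0 0 0 1" --pt "0 0 -40 0 0 0 1" --pt "0 0 -70 0 0 0 1" --pt "0 0 -75 0 0 0 1" --pt "-8 -40 -75 0 0 0 1" --pt "-16 -80 -75 0 0 0 1" --pt "-24 -120 -75 0 0 0 1" --pt "-32 -160 -75 0 0 0 1" --pt "-40 -200 -75 0 0 0 1" --pt "-48 -240 -60 0 0 0 1" --pt "-54 -269 -40 0 0 0 1" --pt "-54 -269 -20 0 0 0 1"

```text
clock: 10.17
tcp_pos: [558.5, -315.6, 50.0]
eef_rot: [0.402, 3.112, -0.005]
force: [-1.0, -0.6, -1.3]
finger_gap: 40.6
grasp_force: 51.2
```

apply_moves --pt "0 0 30 0 0 0 1" --pt "0 0 55 0 0 0 1" --pt "0 0 70 0 0 0 1" --pt "0 0 79 0 0 0 1" --pt "0 0 80 0 0 0 1"

```text
clock: 10.58
tcp_pos: [558.0, -308.8, -30.8]
eef_rot: [-0.396, -3.116, -0.0]
force: [-0.9, 0.5, -1.7]
finger_gap: 40.6
grasp_force: 54.6
```

apply_moves --pt "0 0 1 0 0 0 0.2" --pt "0 0 1 0 0 0 -0.2" --pt "0 0 1 0 0 0 -0.2" --pt "0 0 1 0 0 0 -0.2" --pt "0 0 -10 0 0 0 -0.2" --pt "0 0 -50 0 0 0 -0.3" --pt "0 0 -90 0 0 0 -0.5" --pt "5 20 -130 0 0 0 -0.5" --pt "15 60 -130 0 0 0 -0.5" --pt "23 100 -130 0 0 0 -0.5" --pt "31 140 -130 0 0 0 -0.5" --pt "39 180 -130 0 0 0 -0.5"

```text
clock: 11.58
tcp_pos: [565.4, -123.2, 101.1]
eef_rot: [0.397, 3.115, -0.0]
force: [1.3, -0.4, 0.5]
finger_gap: 64.3
grasp_force: 0.0
```

apply_moves --pt "8 40 0 0 0 0 -0.65" --pt "14 78 0 0 0 0 -0.65" --pt "15 89 0 0 0 0 -0.65" --pt "15 89 10 0 0 0 -0.65" --pt "15 89 35 0 0 0 -0.65" --pt "15 89 60 0 0 0 -0.65" --pt "15 89 78 0 0 0 -0.65" --pt "15 89 86 0 0 0 -0.65" --pt "15 89 87 0 0 0 -0.65" --pt "15 89 87 0 0 0 -0.3" --pt "15 89 87 0 0 0 1" --pt "15 89 87 0 0 0 1" --squeeze 60

```text
clock: 12.58
tcp_pos: [573.9, -35.4, 13.9]
eef_rot: [0.396, 3.115, -0.0]
force: [0.8, 0.1, -0.4]
finger_gap: 52.1
grasp_force: 62.8
```

apply_moves --pt "0 0 0 0 0 0 1" --pt "0 0 0 0 0 0 1" --pt "0 0 0 0 0 0 1"

```text
clock: 12.83
tcp_pos: [574.0, -35.3, 13.9]
eef_rot: [0.396, 3.114, -0.001]
force: [-2.0, -3.3, 8.3]
finger_gap: 53.0
grasp_force: 63.8
```

apply_moves --pt "0 0 -15 0 0 0 1" --pt "0 0 -40 0 0 0 1" --pt "0 0 -75 0 0 0 1" --pt "5 5 -90 0 0 0 1" --pt "33 30 -90 0 0 0 1" --pt "61 58 -90 0 0 0 1" --pt "89 86 -90 0 0 0 1" --pt "117 114 -90 0 0 0 1" --pt "140 145 -90 0 0 0 1" --pt "147 185 -85 0 0 0 1" --pt "147 220 -75 0 0 0 1" --pt "147 227 -60 0 0 0 1"

```text
clock: 13.83
tcp_pos: [489.7, 226.7, 74.1]
eef_rot: [0.391, 3.112, 0.005]
force: [-0.1, -0.4, -0.6]
finger_gap: 52.8
grasp_force: 63.5
```

```bash
python3 - <<'E'
from h import *
s=bot.get_state();print(s['tcp_pos'],s['force'],s['finger_gap'])
a=shot('wrist');b=shot('side')
cv2.imwrite('pics/c7.png',np.hstack([cv2.resize(a,(400,300)),cv2.resize(b,(400,300))])[:,:,::-1])
E
```

```text
[489.71301683 226.74451023  74.14708516] [-0.12965453 -0.37940615 -0.55040104] 52.81410029917998
```

View pics/c7.png

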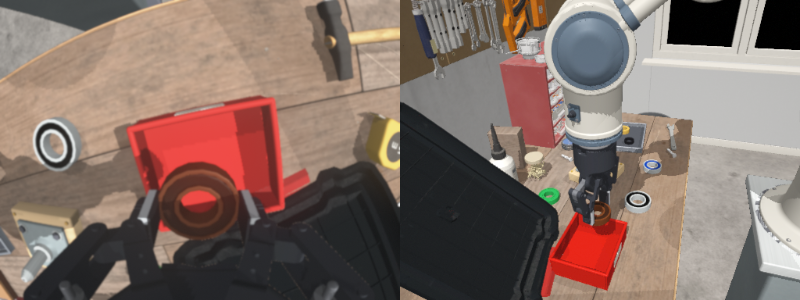

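apply_moves --pt "3 -4 25 0 0 0 1" --pt "3 -4 50 0 0 0 1" --pt "3 -4 70 0 0 0 1" --pt "3 -4 80 0 0 0 1" --pt "3 -4 80 0 0 0 1"

```text
clock: 14.35
tcp_pos: [482.9, 217.5, -8.4]
eef_rot: [-0.397, -3.114, 0.002]
force: [-0.8, -0.1, -0.9]
finger_gap: 52.9
grasp_force: 63.5
```

apply_moves --pt "0 0 0 0 0 0 0" --pt "0 0 0 0 0 0 -0.5" --pt "0 0 0 0 0 0 -0.5" --pt "0 0 0 0 0 0 -0.5" --pt "0 0 -10 0 0 0 -0.5" --pt "0 0 -45 0 0 0 -0.5" --pt "0 0 -85 0 0 0 -0.5" --pt "0 0 -110 0 0 0 -0.5" --pt "0 -40 -110 0 0 0 -0.6" --pt "0 -80 -110 0 0 0 -0.65" --pt "0 -120 -110 0 0 0 -0.65" --pt "0 -160 -110 0 0 0 -0.65"

```text
clock: 15.35
tcp_pos: [443.1, 62.4, 103.8]
eef_rot: [0.394, 3.115, 0.0]
force: [0.4, -0.8, 0.7]
finger_gap: 70.3
grasp_force: 0.0
```

```bash
python3 - <<'E'
from h import *
s=bot.get_state();togo(s,[424,-110,115])
E
```

```text
pos [443.1  62.4 103.8] tool delta [ -24.4 -171.8  -11.2]
```

apply_moves --pt "-6 -40 0 0 0 0 -0.65" --pt "-12 -80 0 0 0 0 -0.65" --pt "-18 -120 -10 0 0 0 -0.65" --pt "-24 -160 -10 0 0 0 -0.65" --pt "-24 -170 -10 0 0 0 -0.65" --pt "-24 -170 -10 0 0 0 -0.65"

```text
clock: 15.85
tcp_pos: [424.3, -109.7, 113.6]
eef_rot: [0.402, 3.114, -0.001]
force: [-0.4, 0.3, 0.1]
finger_gap: 70.4
grasp_force: 0.0
```

```bash
python3 - <<'E'
from h import *
from scipy.optimize import least_squares
s=bot.get_state();im=shot('wrist');cv2.imwrite('pics/w8.png',im[:,:,::-1])
hsv=cv2.cvtColor(im,cv2.COLOR_RGB2HSV);m=cv2.inRange(hsv,(105,150,60),(130,255,255))
n,l,st,ce=cv2.connectedComponentsWithStats(m)
i=1+np.argmax(st[1:,4]);print(st[i],ce[i],n)
cnt=cv2.findContours((l==i).astype(np.uint8),cv2.RETR_EXTERNAL,cv2.CHAIN_APPROX_NONE)[0][0][:,0].astype(float)
def f(p):
    q=wproj(ring(p[:2],15,p[2]),s); return [np.min(np.hypot(*(q-c).T)) for c in cnt]
r=least_squares(f,[424,-110,22]);print(r.x,r.cost);togo(s,[*r.x[:2],0])
print([(d['extent'],d['confidence']) for d in bot.find_in('new_bearing','wrist')])
E
```

```text
[228 161  46  43 514] [250.80544747 181.41828794] 2
[ 420.95040954 -111.98192512   22.00978702] 24.992487497298818
pos [ 424.3 -109.7  113.6] tool delta [  2.9  -3.  113.6]
[([223.4, 150.8, 55.6, 58.2], 0.84)]
```

apply_moves --pt "0 -2 40 0 0 0 -0.65" --pt "0 -2 80 0 0 0 -0.65" --pt "0 -2 115 0 0 0 -0.65" --pt "0 -2 135 0 0 0 -0.65" --pt "0 -2 146 0 0 0 -0.65" --pt "0 -2 149 0 0 0 -0.65" --pt "0 -2 149 0 0 0 -0.4" --pt "0 -2 149 0 0 0 1" --pt "0 -2 149 0 0 0 1" --pt "0 -2 149 0 0 0 1" --pt "0 -2 149 0 0 0 1" --pt "0 -2 149 0 0 0 1" --squeeze 60

```text
clock: 16.95
tcp_pos: [424.5, -108.6, -35.3]
eef_rot: [0.396, 3.115, -0.0]
force: [0.0, 7.1, 11.9]
finger_gap: 52.9
grasp_force: 64.3
```

apply_moves --pt "0 0 -10 0 0 0 1" --pt "0 0 -45 0 0 0 1" --pt "0 0 -85 0 0 0 1" --pt "0 0 -120 0 0 0 1" --pt "0 0 -140 0 0 0 1" --pt "-31 27 -140 0 0 0 1" --pt "-62 54 -140 0 0 0 1" --pt "-93 81 -140 0 0 0 1" --pt "-120 104 -140 0 0 0 1" --pt "-126 109 -140 0 0 0 1" --pt "-126 109 -140 0 0 0 1" --pt "-126 109 -140 0 0 0 1"

```text
clock: 17.95
tcp_pos: [572.7, -34.5, 103.8]
eef_rot: [-0.395, -3.116, 0.0]
force: [-0.3, 0.1, -1.3]
finger_gap: 53.3
grasp_force: 64.1
```

```bash
python3 - <<'E'
from h import *
s=bot.get_state();a=shot('wrist','w9.png');b=shot('side')
p=[bot.get_state()['tcp_pos']]
for _ in range(4): bot.get_image('top');p.append(bot.get_state()['tcp_pos'])
s['tcp_pos']=np.mean(p,0);togo(s,[573.6,-35.1,105]);print(s['finger_gap'])
cr=lambda im,x,y,w,h,k:cv2.resize(im[y:y+h,x:x+w],None,fx=k,fy=k,interpolation=cv2.INTER_CUBIC)
cv2.imwrite('pics/c9.png',np.hstack([cr(a,160,130,200,200,2),cr(b,205,140,90,90,4.4445)])[:,:,::-1])
E
```

```text
pos [572.2 -35.3 103.8] tool delta [-1.3  0.5 -1.2]
53.26597155668247
```

View pics/c9.png

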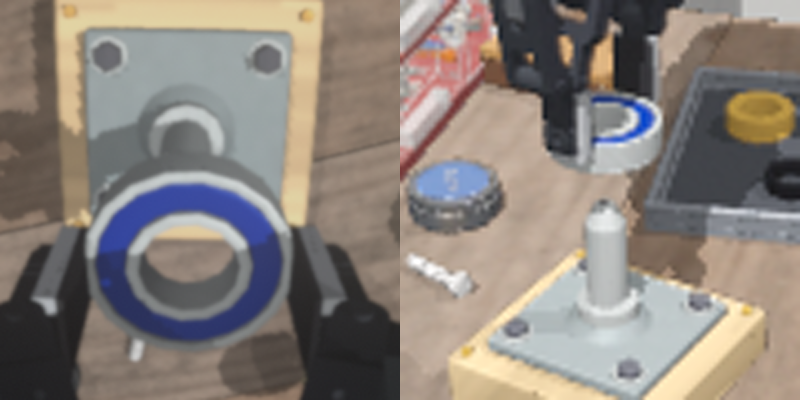

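```bash
python3 - <<'E'
from h import *
from scipy.optimize import least_squares
s=bot.get_state();s['tcp_pos']=np.array([572.2,-35.3,104.])
im=cv2.imread('pics/w9.png');hsv=cv2.cvtColor(im,cv2.COLOR_BGR2HSV);m=cv2.inRange(hsv,(105,150,50),(130,255,255))
n,l,st,ce=cv2.connectedComponentsWithStats(m);i=1+np.argmax(st[1:,4]);print(st[i])
cnt=cv2.findContours((l==i).astype(np.uint8),cv2.RETR_EXTERNAL,cv2.CHAIN_APPROX_NONE)[0][0][:,0].astype(float)
def f(p):
    q=wproj(ring(p[:2],p[2],22),s); return [np.min(np.hypot(*(q-c).T)) for c in cnt]
r=least_squares(f,[572,-35,155]);print(r.x,r.cost);togo(s,r.x)
f2=lambda p:f([p[0],p[1],155]);r=least_squares(f2,[572,-35]);print(r.x,r.cost);togo(s,[*r.x,155])
# shaft tip (bright) in w5 for reference: bearing w.r.t. axle from top camera
t=shot('top');print(bot.find_in('new_bearing','side')[:1])
E
```

```text
[ 210  223   86   34 1082]
[575.05607507 -35.82093464 147.30427756] 2374.598301113975
pos [572.2 -35.3 104. ] tool delta [ -2.9   0.2 -43.3]
[571.96793759 -34.9140674 ] 2409.4402169245905
pos [572.2 -35.3 104. ] tool delta [  0.3   0.3 -51. ]
[{'extent': [245.5, 161.6, 19.7, 17.2], 'confidence': 0.5}]
```

apply_moves --pt "-1.3 0.5 10 0 0 0 1" --pt "-1.3 0.5 20 0 0 0 1" --pt "-1.3 0.5 28 0 0 0 1" --pt "-1.3 0.5 33 0 0 0 1" --pt "-1.3 0.5 38 0 0 0 1" --pt "-1.3 0.5 42 0 0 0 1" --pt "-1.3 0.5 45 0 0 0 1" --pt "-1.3 0.5 48 0 0 0 1" --pt "-1.3 0.5 50 0 0 0 1" --pt "-1.3 0.5 50 0 0 0 1"

```text
clock: 19.18
tcp_pos: [574.4, -34.7, 53.3]
eef_rot: [-0.396, -3.116, -0.0]
force: [0.1, 0.1, -0.8]
finger_gap: 53.1
grasp_force: 64.1
```

apply_moves --pt "0 0 8 0 0 0 1" --pt "0 0 16 0 0 0 1" --pt "0 0 24 0 0 0 1" --pt "0 0 30 0 0 0 1" --pt "0 0 34 0 0 0 1" --pt "0 0 37 0 0 0 1" --pt "0 0 38.5 0 0 0 1" --pt "0 0 38.5 0 0 0 1"

```text
clock: 19.85
tcp_pos: [574.5, -34.7, 15.0]
eef_rot: [-0.396, -3.116, 0.0]
force: [0.4, -0.6, -1.9]
finger_gap: 52.8
grasp_force: 64.1
```

Release (it settles the last mm), then rise.

apply_moves --pt "0 0 1 0 0 0 1" --pt "0 0 1 0 0 0 -0.2" --pt "0 0 1 0 0 0 -0.5" --pt "0 0 1 0 0 0 -0.6" --pt "0 0 1 0 0 0 -0.6" --pt "0 0 -10 0 0 0 -0.6" --pt "0 0 -40 0 0 0 -0.5" --pt "0 0 -75 0 0 0 -0.4" --pt "0 0 -88 0 0 0 -0.4" --pt "0 0 -88 0 0 0 -0.4"

```text
clock: 20.68
tcp_pos: [576.7, -35.0, 107.3]
eef_rot: [0.395, 3.11, -0.0]
force: [0.8, -0.4, 0.6]
finger_gap: 59.9
grasp_force: 0.0
```

```bash
python3 - <<'E'
from h import *
s=bot.get_state();a=shot('wrist','w10.png');b=shot('side','s10.png')
for n in ('side','wrist'):
  for t in ('new_bearing','worn_bearing','spacer','collar'): print(n,t,[(np.round(d['extent']).tolist(),round(d['confidence'],2)) for d in bot.find_in(t,n)][:3])
c=(574,-35)
for z in(65,50): 
  q=np.array([proj('side',p) for p in ring(c,z,28)]);print(z,q.min(0),q.max(0))
togo(s,[558.3,-309,s['tcp_pos'][2]])
E
```

```text
side new_bearing [([238.0, 199.0, 25.0, 16.0], 0.82)]
side worn_bearing [([240.0, 300.0, 32.0, 31.0], 0.86), ([178.0, 243.0, 26.0, 18.0], 0.83)]
side spacer [([280.0, 164.0, 15.0, 9.0], 0.44)]
side collar [([286.0, 175.0, 17.0, 11.0], 0.67)]
wrist new_bearing [([221.0, 163.0, 67.0, 71.0], 0.89)]
wrist worn_bearing [([446.0, 27.0, 37.0, 52.0], 0.77), ([363.0, 207.0, 46.0, 48.0], 0.65)]
wrist spacer [([25.0, 208.0, 30.0, 34.0], 0.89)]
wrist collar [([53.0, 168.0, 28.0, 34.0], 0.79)]
65 [238.53444764 194.99255791] [263.65779481 209.0044709 ]
50 [238.86538345 200.445568  ] [263.75330349 214.62861131]
pos [576.7 -35.  107.3] tool delta [-5.060e+01 -2.699e+02  2.000e-01]
```

apply_moves --pt "-8 -40 0 0 0 0 -0.4" --pt "-16 -80 0 0 0 0 -0.4" --pt "-24 -120 0 0 0 0 -0.4" --pt "-32 -160 0 0 0 0 -0.35" --pt "-40 -200 0 0 0 0 -0.3" --pt "-48 -240 10 0 0 0 -0.25" --pt "-53 -269 30 0 0 0 -0.25" --pt "-53 -269 60 0 0 0 -0.25" --pt "-53 -269 80 0 0 0 -0.25" --pt "-53 -269 100 0 0 0 -0.25" --pt "-53 -269 120 0 0 0 -0.25" --pt "-53 -269 130 0 0 0 -0.25"

```text
clock: 22.18
tcp_pos: [557.4, -307.8, -29.5]
eef_rot: [-0.396, -3.114, -0.002]
force: [-0.8, -0.0, 0.1]
finger_gap: 53.3
grasp_force: 0.0
```

apply_moves --pt "0 0 3.5 0 0 0 -0.25" --pt "0 0 3.5 0 0 0 1" --pt "0 0 3.5 0 0 0 1" --pt "0 0 3.5 0 0 0 1" --pt "0 0 3.5 0 0 0 1" --pt "0 0 3.5 0 0 0 1" --squeeze 50

```text
clock: 22.68
tcp_pos: [559.0, -308.6, -29.6]
eef_rot: [0.396, 3.116, -0.001]
force: [0.3, 0.7, -0.2]
finger_gap: 40.9
grasp_force: 50.6
```

apply_moves --pt "0 0 -15 0 0 0 1" --pt "0 0 -50 0 0 0 1" --pt "0 0 -90 0 0 0 1" --pt "0 10 -125 0 0 0 1" --pt "8 40 -135 0 0 0 1" --pt "16 80 -135 0 0 0 1" --pt "24 120 -135 0 0 0 1" --pt "32 160 -135 0 0 0 1" --pt "40 200 -135 0 0 0 1" --pt "48 240 -135 0 0 0 1" --pt "53 265 -135 0 0 0 1" --pt "53 269 -135 0 0 0 1"

```text
clock: 23.68
tcp_pos: [574.2, -30.4, 105.1]
eef_rot: [0.391, 3.117, 0.001]
force: [0.6, 0.0, -0.9]
finger_gap: 41.2
grasp_force: 51.1
```

apply_moves --pt "0 0 0 0 0 0 1" --pt "0 0 0 0 0 0 1"

```text
clock: 23.85
tcp_pos: [574.7, -35.0, 104.9]
eef_rot: [0.395, 3.116, -0.0]
force: [0.1, -0.6, -1.1]
finger_gap: 41.0
grasp_force: 51.1
```

```bash
python3 - <<'E'
from h import *
p=[bot.get_state()['tcp_pos']]
for _ in range(4): bot.get_image('side');p.append(bot.get_state()['tcp_pos'])
s=bot.get_state();s['tcp_pos']=np.mean(p,0);togo(s,[573.8,-35.0,105]);print(s['finger_gap'])
E
```

```text
pos [574.6 -35.7 104.8] tool delta [ 1.   0.4 -0.2]
41.288155399745385
```

apply_moves --pt "0.5 0.4 12 0 0 0 1" --pt "0.5 0.4 24 0 0 0 1" --pt "0.5 0.4 30 0 0 0 1" --pt "0.5 0.4 35 0 0 0 1" --pt "0.5 0.4 40 0 0 0 1" --pt "0.5 0.4 46 0 0 0 1" --pt "0.5 0.4 53 0 0 0 1" --pt "0.5 0.4 60 0 0 0 1" --pt "0.5 0.4 66 0 0 0 1" --pt "0.5 0.4 70 0 0 0 1" --pt "0.5 0.4 72 0 0 0 1" --pt "0.5 0.4 72 0 0 0 1"

```text
clock: 25.05
tcp_pos: [574.0, -34.2, 32.1]
eef_rot: [-0.396, -3.116, -0.0]
force: [-0.6, 0.1, -0.8]
finger_gap: 40.8
grasp_force: 51.1
```

apply_moves --pt "0 0 1.5 0 0 0 1" --pt "0 0 1.5 0 0 0 0" --pt "0 0 1.5 0 0 0 -0.3" --pt "0 0 1.5 0 0 0 -0.3" --pt "0 0 1.5 0 0 0 -0.3" --pt "0 0 -10 0 0 0 -0.3" --pt "0 0 -40 0 0 0 -0.3" --pt "0 0 -70 0 0 0 -0.3" --pt "0 -40 -75 0 0 0 -0.3" --pt "0 -80 -75 0 0 0 -0.2" --pt "1 -120 -75 0 0 0 -0.1" --pt "1 -160 -75 0 0 0 -0.1"

```text
clock: 26.05
tcp_pos: [532.7, -190.4, 109.0]
eef_rot: [0.395, 3.115, -0.001]
force: [1.5, -0.3, 0.5]
finger_gap: 46.8
grasp_force: 0.0
```

apply_moves --pt "0 -40 0 0 0 0 -0.1" --pt "0 -52 0 0 0 0 -0.1" --pt "0 -52 0 0 0 0 -0.1" --pt "0 -52 0 0 0 0 -0.1"

```text
clock: 26.38
tcp_pos: [520.1, -239.7, 108.3]
eef_rot: [0.399, 3.116, -0.0]
force: [0.8, 0.9, 0.2]
finger_gap: 46.7
grasp_force: 0.0
```

```bash
python3 - <<'E'
from h import *
p=[bot.get_state()['tcp_pos']]
bot.get_image('top')
print([(np.round(d['extent']).tolist(),round(d['confidence'],2)) for d in bot.find_in('collar','top')][:3])
a=shot('side','s11.png')
for t in ('new_bearing','spacer','collar'): print(t,[(np.round(d['extent']).tolist(),round(d['confidence'],2)) for d in bot.find_in(t,'side')][:2]);p.append(bot.get_state()['tcp_pos'])
s=bot.get_state();s['tcp_pos']=np.mean(p,0);togo(s,[519.9,-239.9,-24]);print(s['finger_gap'])
for z in(81,65): 
  q=np.array([proj('side',x) for x in ring((574,-35),z,22)]);print(z,q.min(0),q.max(0))
E
```

```text
[]
new_bearing [([240.0, 200.0, 24.0, 13.0], 0.75), ([289.0, 243.0, 35.0, 32.0], 0.65)]
spacer [([237.0, 196.0, 23.0, 10.0], 0.58)]
collar []
pos [ 520.4 -238.5  107.9] tool delta [ 1.000e-01 -1.400e+00  1.319e+02]
46.897844564146254
81 [240.89621764 190.47301471] [260.83200039 201.32780079]
65 [241.22864127 196.42154884] [260.96332133 207.4277107 ]
```

```bash
python3 - <<'E'
from h import *
for f in ('s0.png','s11.png'):
    im=cv2.imread('pics/'+f)[180:225,232:272];h=cv2.cvtColor(im,cv2.COLOR_BGR2HSV)
    for nm,lo,hi in (('brass',(15,120,80),(28,255,255)),('blue',(105,130,60),(130,255,255))):
        p=np.argwhere(cv2.inRange(h,lo,hi)); 
        if len(p): print(f,nm,len(p),(p.min(0)+[180,232]).tolist(),(p.max(0)+[180,232]).tolist(),np.bincount(p[:,0]).tolist())
E
```

```text
s0.png brass 180 [192, 241] [206, 260] [0, 0, 0, 0, 0, 0, 0, 0, 0, 0, 0, 0, 1, 3, 5, 5, 6, 8, 14, 20, 20, 20, 19, 18, 17, 14, 10]
s11.png brass 179 [191, 241] [206, 260] [0, 0, 0, 0, 0, 0, 0, 0, 0, 0, 0, 1, 3, 6, 8, 10, 10, 9, 11, 19, 18, 18, 18, 16, 15, 12, 5]
s11.png blue 18 [201, 240] [207, 260] [0, 0, 0, 0, 0, 0, 0, 0, 0, 0, 0, 0, 0, 0, 0, 0, 0, 0, 0, 0, 0, 1, 1, 2, 2, 3, 2, 7]
```

apply_moves --pt "0 -1 40 0 0 0 -0.1" --pt "0 -1 80 0 0 0 -0.1" --pt "0 -1 110 0 0 0 -0.1" --pt "0 -1 125 0 0 0 -0.1" --pt "0 -1 133 0 0 0 -0.1" --pt "0 -1 135 0 0 0 -0.1" --pt "0 -1 135 0 0 0 0.5" --pt "0 -1 135 0 0 0 1" --pt "0 -1 135 0 0 0 1" --pt "0 -1 135 0 0 0 1" --pt "0 -1 135 0 0 0 1" --squeeze 40

```text
clock: 27.6
tcp_pos: [520.5, -240.5, -26.5]
eef_rot: [0.396, 3.115, -0.001]
force: [-1.0, 0.9, 7.1]
finger_gap: 30.3
grasp_force: 40.4
```

apply_moves --pt "0 0 -15 0 0 0 1" --pt "0 0 -50 0 0 0 1" --pt "0 0 -90 0 0 0 1" --pt "0 0 -125 0 0 0 1" --pt "0 40 -140 0 0 0 1" --pt "0 80 -140 0 0 0 1" --pt "0 120 -140 0 0 0 1" --pt "0 160 -140 0 0 0 1" --pt "0 195 -140 0 0 0 1" --pt "0 212 -140 0 0 0 1" --pt "0 212 -140 0 0 0 1" --pt "0 212 -140 0 0 0 1"

```text
clock: 28.6
tcp_pos: [573.0, -34.0, 112.8]
eef_rot: [0.393, 3.117, -0.0]
force: [0.5, -0.5, -0.6]
finger_gap: 30.1
grasp_force: 39.8
```

```bash
python3 - <<'E'
from h import *
p=[bot.get_state()['tcp_pos']]
for _ in range(5): bot.get_image('side');p.append(bot.get_state()['tcp_pos'])
s=bot.get_state();s['tcp_pos']=np.mean(p,0);togo(s,[573.8,-35.0,105]);print(s['finger_gap'],s['grasp_force'])
E
```

```text
pos [572.8 -35.4 112.7] tool delta [-0.9  0.6  7.7]
30.12165718268679 39.80435145611409
```

apply_moves --pt "-0.9 0.6 10 0 0 0 1" --pt "-0.9 0.6 20 0 0 0 1" --pt "-0.9 0.6 28 0 0 0 1" --pt "-0.9 0.6 34 0 0 0 1" --pt "-0.9 0.6 40 0 0 0 1" --pt "-0.9 0.6 46 0 0 0 1" --pt "-0.9 0.6 52 0 0 0 1" --pt "-0.9 0.6 57 0 0 0 1" --pt "-0.9 0.6 60 0 0 0 1" --pt "-0.9 0.6 62 0 0 0 1" --pt "-0.9 0.6 62 0 0 0 1"

```text
clock: 29.77
tcp_pos: [574.1, -34.6, 50.6]
eef_rot: [0.396, 3.116, -0.0]
force: [-0.5, 0.3, -0.5]
finger_gap: 30.4
grasp_force: 40.0
```

apply_moves --pt "0 0 1 0 0 0 0.5" --pt "0 0 1 0 0 0 0" --pt "0 0 1 0 0 0 0" --pt "0 0 1 0 0 0 0" --pt "0 0 -10 0 0 0 -0.1" --pt "0 0 -45 0 0 0 -0.2" --pt "0 0 -80 0 0 0 -0.2" --pt "0 0 -120 0 0 0 -0.2" --pt "40 0 -140 0 0 0 -0.2" --pt "80 0 -140 0 0 0 -0.2" --pt "120 0 -140 0 0 0 -0.2" --pt "120 0 -140 0 0 0 -0.2"

```text
clock: 30.77
tcp_pos: [449.5, -2.7, 190.7]
eef_rot: [-0.394, -3.111, -0.0]
force: [0.5, 0.3, -0.4]
finger_gap: 51.0
grasp_force: 0.0
```

```bash
python3 - <<'E'
from h import *
b=shot('side','s12.png');t=shot('top')
cr=lambda im,x,y,w,h,k:cv2.resize(im[y:y+h,x:x+w],None,fx=k,fy=k,interpolation=cv2.INTER_CUBIC)
cv2.imwrite('pics/c12.png',np.hstack([cr(b,210,160,80,80,5),cr(b,180,150,200,200,2)])[:,:,::-1])
E
```

```text
(no output)
```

View pics/c12.png

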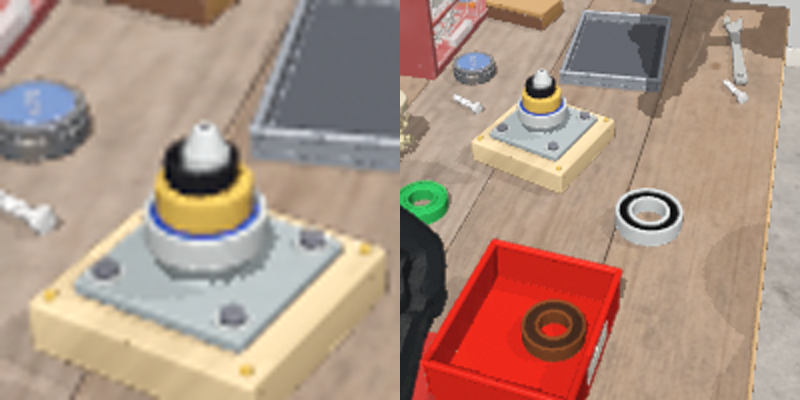

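The picture shows the full stack on the axle: the new bearing with its blue seal, the brass spacer and the black collar, at crop pixel (205,190). The worn bearing lies in the red bin at (555,330), the tray is empty, and the big bearing at (650,215) is untouched.

```bash
python3 -c "
from station import bot
print(bot.close_job())"
```

```text
the job is handed in; nothing more can be done
None
```

The job is done and handed in: the worn bearing is in the scrap bin, the new bearing, spacer and collar are seated on the axle in that order, and the larger black-sealed bearing was left untouched. It took about 31 s of the 141 s allowed.

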